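# Open a jar of strap clips and put it out at the packing place

## Robot

A 6-joint arm with a two-finger parallel gripper is mounted at the origin on the work surface. World frame = base frame: x ahead of the robot, y to its left, z up, the work surface at z = 0. Lengths are in mm, angles in rad, forces in N, time in s.
With the tool pointing down it reaches from about 350 to 1000 mm from the base axis. Payload 7.1 kg.
Tool frame: the origin (TCP) lies at the very end of the fingers, on their centre line; the grasp point (between the pads) lies 19 mm behind it; z points along the fingers, y is the direction in which the jaws open and shut (so a half turn about z gives the same grasp; the last joint's range is limited). The gripper opens to 85 mm and grips with 20 to 120 N. Pads are 22 mm wide; open, the fingers measure 114 mm over their backs; the gripper's body (76 mm by 85 mm) begins 54 mm behind the grasp point. The pads swing forward as they close: fully open they stand 13 mm farther back than shut.
Start: joints at [-1.2, 0.423, 1.63, -0, 1.089, -0.019], TCP at [237.518, -578.092, 231.319] pointing down, gripper open.
Joint ranges: [-3, 3], [-0.9, 2.11], [0.09, 2.58], [-1.31, 4.45], [0.11, 2.69], [-2.54, 2.54]. Speed limits (rad/s): [2.39, 2.39, 3.01, 3.14, 3.14, 3.14].

## Interface

Orientations are given as a unit quaternion [w, x, y, z].
In Python, from rig import arm gives the robot as it stands. The module is installed in compiled form; this text tells all that it offers.
- The arm moves only by the tool apply_moves, never from a script. Its argument "rows" is a list of rows, each a list of 7 numbers: the finger opening in cm, from 0 to 8.54, then the shift along the tool's x, y, z in cm, then the turn, a rotation vector about the tool's x, y, z in degrees. A call has 1 to 8 rows; each row is the pose to reach, as a shift and turn from the pose commanded when the call began, along the tool's axes at that moment; what a row does not reach only later rows make up. A row lasts 1/12 s, in which the tool goes at most 41.7 mm and 7.16 degrees, less where a joint would pass 70% of its speed; a pose out of reach is approached as far as the arm can. A call with a gripper value outside its range is refused whole. The fingers move at their own pace and stop on an object; "squeeze" is the grip in N (left out, the last holds). Time passes only in rows, so rows that repeat a pose let the fingers close. It gives the time, the measured TCP pose, the force and the opening at its end, in the units of the state.
- arm.observe(): the state, without advancing time (a new reading comes with each control period).
- arm.read_camera(name): name is "scene" or "top" or "wrist"; returns the picture (384x512x3 uint8, red, green, blue); there is no depth.
- arm.camera_info(name): a dict with "fovy" (degrees; the focal length in pixels is half the picture's height over the tangent of half this angle, whatever the lens; pixels are square), "cx", "cy" (the principal point, pixels), "k1" (the pictures are not rectified: a ray, as slopes to the right and down, at radius r is drawn at 1 + k1 r^2 times it, then the intrinsics apply), "extrinsics" (4x4, takes a point from camera to world coordinates). Camera axes: x right, y down, z forward; pixel columns grow to the right and rows downward; lengths in mm; the calibration is good to about 2 mm. A picture is of the moment at which its call begins: read the wrist's pose just before it. camera_info takes no time and is no camera call; for the wrist camera it gives the pose at the moment of the call.
- arm.close_job(): hands the job in, once; it reports no verdict.
The state is a dict: "t": time; "joint_pos": joint angles; "qd": joint speeds; "effort": joint torques, N m; "tcp_pos": TCP position; "tcp_rot": TCP orientation; "contact_force": force on the tool from outside, world axes, zero at the start; "torque": the same for the moment, N m; "opening": opening from 0.0 (shut) to 1.0 (fully open).
Only numpy, scipy, OpenCV 4.12 (cv2) and the standard library are available. Lean on these libraries where they do the work, as an engineer would, in place of code of your own. Each camera call takes 0.05 s, during which the arm holds its last target.

## Task

Take the square jar with the screw lid out of the open carton and stand it fully down in the square pocket of the metal holder; there unscrew its lid (anticlockwise) and lift it off. Lay the lid open side down in the caddy's small compartment and stand the open jar upright in the large compartment. Keep the jar upright throughout, and leave the bottle, the tape roll and the parcel where they are.

Things in the scene. Friction and masses are not known exactly. Their poses are not given: they have to be found in the camera images.
- jar_center (a point): Centre of the square white jar's body, 33 mm above its underside: 56 x 56 mm, 66 mm high, x and y square to its sides, z up. On it a round neck 34 mm high with a screw thread of 38 mm diameter, under the lid: 100 mm high in all without lid. 0.22 to 0.41 kg. Starts in any of the carton's three places. Unless held against turning it turns with the lid, which is strong enough to carry it.
- lid_center (a point): Centre of the grey ribbed round screw lid, 52 mm diameter, 40 mm high (20 mm up and down from here), open below; z up. Starts 87 mm above the jar's underside. Right-hand thread, little friction, rises 18 mm a turn; free after 1.25 turns (7.85 rad), 22 mm higher, then lifts off. It stays put if let go part-way; turned beyond 1.5 turns it can drop back into the thread.
- holder: Aluminium block fixed to the bench, 92 x 92 mm, 36 mm high, origin at the centre of its underside, axes square to its sides. In its top is a square pocket, 60 x 60 mm with a 4 mm chamfer, centred, 30 mm deep: its floor is 6 mm above the bench. It keeps the jar from turning.
- caddy: Blue plastic caddy fixed to the bench, 128 mm (its x) by 212 mm (its y), walls 4 mm thick and 26 mm high, floor 4 mm thick; origin at the centre of its underside. A wall across it divides it into a large compartment (at its -y end) and a small one (at its +y end).
- large_bay (a point): Centre of the floor of the caddy's large compartment, 120 mm (x) by 122 mm (y) inside; axes as the caddy's.
- small_bay (a point): Centre of the floor of the caddy's small compartment, 120 mm (x) by 78 mm (y) inside; axes as the caddy's.
- carton: Open cardboard carton fixed to the bench, 136 mm (its x) by 280 mm (its y), walls 4 mm thick and 45 mm high, floor 4 mm thick; origin at the centre of its underside. Jar, bottle and tape roll stand in it in a row along its y, about 88 mm apart, in any order.
- bottle_center (a point): Centre of a round white bottle, 48 mm diameter and 135 mm high (this point half-way up), standing in the carton. To be left alone.
- roll_center (a point): Centre of an amber tape roll, 64 mm outer diameter, 48 mm high, standing flat in the carton. To be left alone.
- parcel_center (a point): Centre of a closed cardboard parcel 100 x 130 mm and 120 mm high, standing on the bench beyond the holder. To be left alone.
Not all that is in view belongs to the job. There is more than one size of the part that bears lid_center; the job needs the smallest.

How it is judged:
By the outcome, as a careful person would: the job done as asked, in the order asked, and still so for the second after the job is handed in, with the robot touching nothing.
It also fails if it takes over 72 s, if anything falls off the work surface, if the arm or the gripper's body presses on something with over 40 N, if the wrist force passes 120 N, or if a joint passes its speed limit or range.

## Working session

There is one attempt and no reset: what is moved stays moved. The work goes in short steps, Python scripts to look and compute and a tool call to move; the robot and the scene stay as the last step left them, time stands still between calls to the robot, and variables do not carry over. Pictures are saved under pics/ and viewed, and the job is handed in when it is done.

Besides the shell and the picture viewer there is one more tool, called after "Call:" in YAML: its name, and indented under it one key for each argument. apply_moves: Moves the arm, as the interface text tells. Its arguments: {"type":"object","properties":{"rows":{"type":"array"},"squeeze":{"type":"number"}},"required":["rows"]}

```bash
mkdir -p pics
cat > h.py <<'E'
import numpy as np, cv2, json
from rig import arm
def snap(n,f):
    ci=arm.camera_info(n); im=arm.read_camera(n); cv2.imwrite('pics/'+f+'.png',im[:,:,::-1]); 
    np.savez('pics/'+f+'.npz',im=im,E=np.array(ci['extrinsics']),p=[ci['fovy'],ci['cx'],ci['cy'],ci['k1']])
    return im
def load(f):
    d=np.load('pics/'+f+'.npz'); return d['im'],d['E'],d['p']
def K(p): 
    fl=192/np.tan(np.radians(p[0])/2); return np.array([[fl,0,p[1]],[0,fl,p[2]],[0,0,1.]]),np.array([p[3],0,0,0,0.])
def ray(f,uv):
    im,E,p=load(f);k,d=K(p)
    n=cv2.undistortPoints(np.array([[uv]],float),k,d)[0,0]
    return E[:3,3],E[:3,:3]@np.array([n[0],n[1],1.])
def onz(f,uv,z):
    o,d=ray(f,uv); return o+d*(z-o[2])/d[2]
def proj(f,P):
    im,E,p=load(f);k,d=K(p); P=np.atleast_2d(P).astype(float)
    c=(P-E[:3,3])@E[:3,:3]
    return cv2.projectPoints(c,np.zeros(3),np.zeros(3),k,d)[0][:,0]
def st():
    s=arm.observe(); 
    for k in ['t','joint_pos','tcp_pos','tcp_rot','contact_force','opening']: print(k,np.round(s[k],4))
    return s
E
python3 - <<'E'
from h import *
s=st()
for n in ['scene','top','wrist']: snap(n,n+'0'); ci=arm.camera_info(n); print(n,ci['fovy'],ci['cx'],ci['cy'],ci['k1'],np.round(ci['extrinsics'],3).tolist())
E
```

```text
t 0.0
joint_pos [-1.2     0.4239  1.6307  0.      1.0886 -0.019 ]
tcp_pos [ 237.3233 -577.5804  230.5254]
tcp_rot [-8.000e-04  9.811e-01  1.937e-01 -1.000e-04]
contact_force [-0.8736 -0.7155 -0.1066]
opening 0.9994
scene 55.084218430428535 254.19616696104848 195.9543075067601 0.028637047675738186 [[0.422, 0.609, -0.671, 1228.366], [0.907, -0.293, 0.304, -273.623], [-0.011, -0.737, -0.676, 717.116], [0.0, 0.0, 0.0, 1.0]]
top 56.7080411286686 251.7526141146808 189.77910074689498 -0.04830391823174135 [[-0.004, -0.984, 0.177, 456.12], [-1.0, -0.001, -0.031, 12.072], [0.031, -0.178, -0.984, 844.034], [0.0, 0.0, 0.0, 1.0]]
wrist 69.28640012083667 257.4404873177045 188.77829873488744 -0.06381268988897239 [[0.38, -0.893, -0.241, 299.024], [-0.925, -0.367, -0.098, -552.028], [-0.001, 0.26, -0.966, 373.693], [0.0, 0.0, 0.0, 1.0]]
```

View pics/scene0.png

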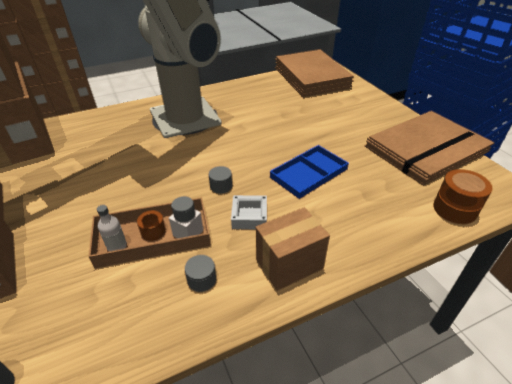

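View pics/top0.png

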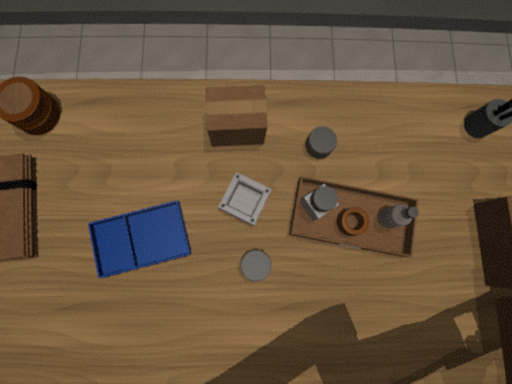

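View pics/wrist0.png

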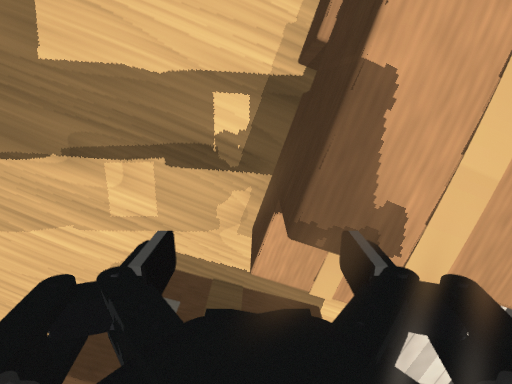

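The scene shows the carton (scene 90-210, 205-265) holding the bottle, the roll and the jar. The holder is at (250,212), the caddy at (310,170), and two loose grey lids are at (220,180) and (200,273). Next I enlarge the top view.

Run:
```python
from h import *
im,_,_=load('top0')
cv2.imwrite('pics/c1.png',cv2.resize(im[110:290,205:430,::-1],None,fx=3.5,fy=3.3,interpolation=cv2.INTER_CUBIC)[:600,:800])
im,_,_=load('scene0')
cv2.imwrite('pics/c2.png',cv2.resize(im[150:300,80:280,::-1],None,fx=4,fy=4,interpolation=cv2.INTER_CUBIC)[:600,:800])
```

```text
(no output)
```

View pics/c1.png

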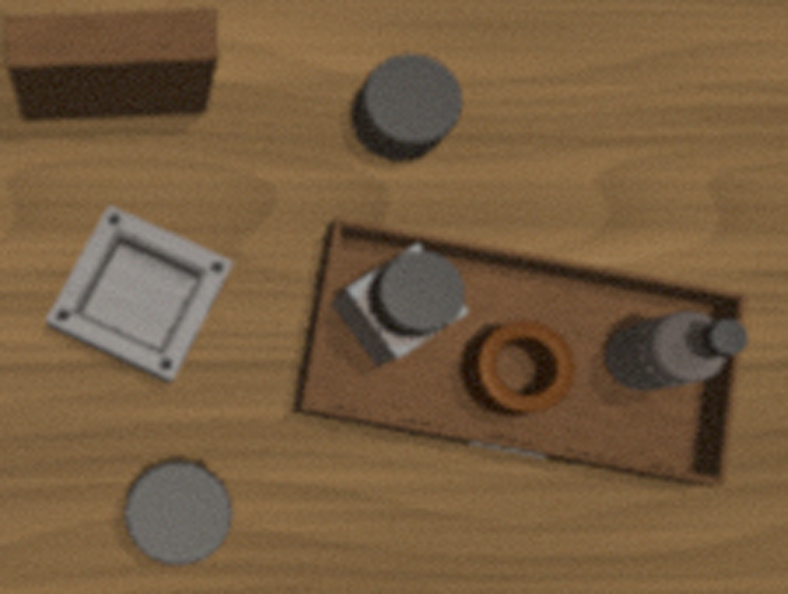

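View pics/c2.png

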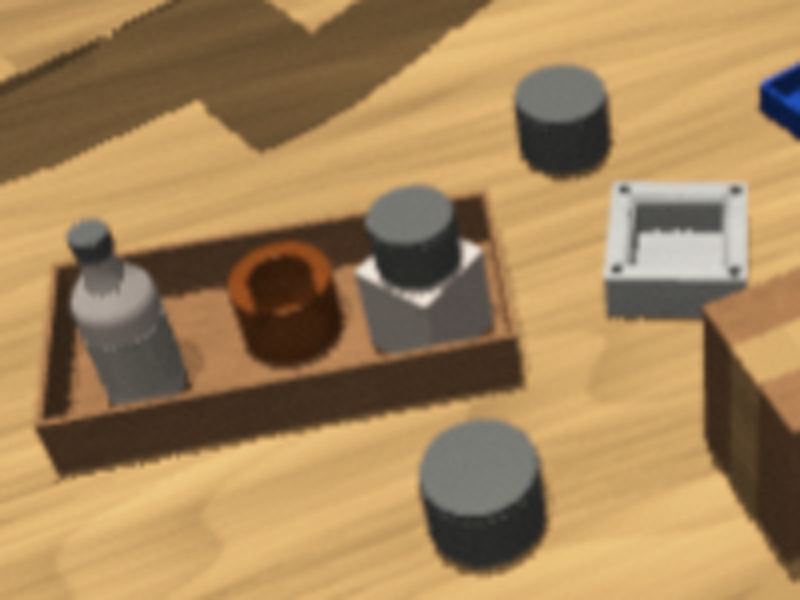

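```bash
cat > m1.py <<'E'
from h import *
f='top0'
im,E,p=load(f); hsv=cv2.cvtColor(im,cv2.COLOR_RGB2HSV)
def cnts(m,mn=100):
    c,_=cv2.findContours(m.astype(np.uint8),cv2.RETR_EXTERNAL,cv2.CHAIN_APPROX_NONE); return [x for x in c if cv2.contourArea(x)>mn]
def toz(c,z): return np.array([onz(f,q,z)[:2] for q in c.reshape(-1,2)]).astype(np.float32)
grey=(hsv[...,1]<45)&(hsv[...,2]>45)
grey[:85]=0
for c in cnts(grey):
    (cx,cy),_,_=cv2.minAreaRect(c); print('grey',round(cx),round(cy),cv2.contourArea(c))
    for z in ([36] if abs(cx-245)<8 and abs(cy-200)<10 else [40,60,111]):
        w=toz(c,z); r=cv2.minAreaRect(w); cc=cv2.minEnclosingCircle(w); print('  z',z,np.round(r[0],1),np.round(r[1],1),round(r[2],1),'circ',np.round(cc[0],1),round(cc[1],1))
blue=(hsv[...,0]>105)&(hsv[...,0]<130)&(hsv[...,1]>120)&(hsv[...,2]>30)
for c in cnts(blue,1000):
    for z in [26,0]:
        w=toz(c,z); r=cv2.minAreaRect(w); print('blue',z,np.round(r[0],1),np.round(r[1],1),round(r[2],1),np.round(cv2.boxPoints(r)).tolist())
E
python3 m1.py
```

```text
grey 256 265 662.0
  z 40 [431.8 -21.1] [63.9 63.8] 45.0 circ [431.6 -20.6] 33.3
  z 60 [432.4 -20.2] [62.3 62.3] 45.0 circ [432.3 -19.8] 32.5
  z 111 [434.  -18.1] [58.3 58.2] 45.0 circ [433.8 -17.7] 30.4
grey 402 216 400.5
  z 40 [ 541.2 -360.4] [76.4 48.9] 89.7 circ [ 537.4 -359.5] 41.6
  z 60 [ 539.1 -351.2] [74.5 47.7] 89.7 circ [ 535.4 -350.3] 40.6
  z 111 [ 533.7 -327.5] [69.7 44.6] 89.7 circ [ 530.3 -326.7] 37.9
grey 320 201 662.5
  z 40 [ 576.  -171.6] [59.3 79.3] 33.7 circ [ 575.1 -168.3] 42.9
  z 60 [ 573. -167.] [57.8 77.4] 33.7 circ [ 572.1 -163.9] 41.8
  z 111 [ 565.4 -155.4] [54.  72.3] 33.7 circ [ 564.6 -152.4] 39.1
grey 245 198 1523.0
  z 36 [582.2   3.4] [91.3 93.3] 64.0 circ [582.1   3. ] 62.7
grey 322 140 531.5
  z 40 [ 721.3 -181.7] [62.4 67.4] 45.3 circ [ 721.  -182.4] 34.2
  z 60 [ 714.7 -176.9] [60.8 65.7] 45.3 circ [ 714.5 -177.6] 33.3
  z 111 [ 697.9 -164.6] [56.9 61.4] 45.3 circ [ 697.7 -165.2] 31.2
grey 499 113 297.5
  z 40 [ 800.8 -636.4] [67.2 71.2] 81.0 circ [ 800.6 -639. ] 36.6
  z 60 [ 792.2 -620.3] [65.5 69.4] 81.0 circ [ 792.  -622.8] 35.7
  z 111 [ 770.4 -579.1] [61.3 64.9] 81.0 circ [ 770.2 -581.5] 33.3
blue 26 [491.2 243.8] [127.5 211.7] 14.6 [[403.0, 330.0], [456.0, 125.0], [580.0, 157.0], [526.0, 362.0]]
blue 0 [492.3 251.2] [131.5 218.4] 14.6 [[401.0, 340.0], [456.0, 129.0], [583.0, 162.0], [528.0, 373.0]]
```

Run:
```python
from h import *
for f,uv in [('top0',(325.3,198.8)),('scene0',(182.5,203.5))]: print('lid top',f,onz(f,uv,111).round(1))
c=lambda u,v:(u/3.5+205,v/3.3+110)
print('jar body top z70',[onz('top0',c(*q),70)[:2].round(1).tolist() for q in [(419,243),(468,311)]])
print('loose lids dia', [ (onz('top0',c(*a),z)-onz('top0',c(*b),z))[:2].round(0).tolist() for a,b,z in [((125,510),(231,510),45),((358,105),(461,105),45),((378,290),(464,290),111)]])
# carton
for q in [(333,222),(742,297),(718,482),(296,411)]: print('carton',onz('top0',c(*q),45)[:2].round(1))
for q in [(208,145),(266,145)]: print('parcel near bottom',onz('top0',q,0).round(0), )
# divider
for q in [(124,213),(136,268)]: print('div',onz('top0',q,26).round(1))
```

```text
lid top top0 [ 569.3 -165.8  111. ]
lid top scene0 [ 576.4 -166.4  111. ]
jar body top z70 [[610.0, -175.9], [563.4, -205.4]]
loose lids dia [[0.0, 67.0], [-1.0, 70.0], [-0.0, 52.0]]
carton [ 629.8 -125.2]
carton [ 576.6 -398.4]
carton [ 448.3 -371.5]
carton [498.4 -97.7]
parcel near bottom [720.  93.   0.]
parcel near bottom [721. -50.   0.]
div [549.1 280.3  26. ]
div [425.1 246.6  26. ]
```

Candidates: the lid on the jar at top (325,199) has a 52 mm diameter. The loose lids at (256,265) and (322,140) are 67 mm and 70 mm. The crop shows the jar's own lid is the 52 mm one, so that is the one to use. I'll move over the jar for a wrist look.

```bash
cat > g.py <<'E'
# python3 g.py x y z psi  (from commanded pose cx cy cz cpsi stored in cmd.txt), prints tool-axis move, stores nothing
import sys,numpy as np
c=np.loadtxt('cmd.txt'); t=np.array([float(a) for a in sys.argv[1:5]])
p=np.radians(c[3]); X=np.array([np.cos(p),np.sin(p)]); Y=np.array([np.sin(p),-np.cos(p)])
d=t[:2]-c[:2]; print('shift cm',np.round([d@X/10,d@Y/10,(c[2]-t[2])/10],2),'rotz deg',round(-(t[3]-c[3]),2),'rows',round(np.linalg.norm(t[:3]-c[:3])/41.7,1),round(abs(t[3]-c[3])/7.16,1))
q1=np.degrees(np.arctan2(t[1],t[0])); print('q6 target deg',round(q1+90-t[3],1))
E
cat > s.py <<'E'
# s.py tool shift applied: sx sy sz rz(cm,deg) -> update cmd
import sys,numpy as np
from h import arm
c=np.loadtxt('cmd.txt'); s=[float(a) for a in sys.argv[1:5]] if len(sys.argv)>4 else [0]*4
p=np.radians(c[3]); X=np.array([np.cos(p),np.sin(p)]); Y=np.array([np.sin(p),-np.cos(p)])
c[:2]+=10*(s[0]*X+s[1]*Y); c[2]-=10*s[2]; c[3]-=s[3]; np.savetxt('cmd.txt',c)
o=arm.observe(); w,x,y,z=o['tcp_rot']; psi=np.degrees(2*np.arctan2(y,x)); psi=(psi+180)%360-180
print('cmd',c.round(2),'meas',np.round(o['tcp_pos'],1),round(psi,2),'F',np.round(o['contact_force'],1),'open mm',round(o['opening']*85.4,1),'t',o['t'],'q6',round(np.degrees(o['joint_pos'][5]),1))
E
echo "237.518 -578.092 231.319 22.34" > cmd.txt; python3 s.py; python3 g.py 572 -166 231 30
```

```text
cmd [ 237.52 -578.09  231.32   22.34] meas [ 237.4 -577.7  230.7] 22.33 F [-0.2  0.1 -0.1] open mm 85.4 t 0.15 q6 -1.1
shift cm [ 4.66e+01 -2.54e+01  3.00e-02] rotz deg -7.66 rows 12.7 1.1
q6 target deg 43.8
```

Call:
apply_moves:
  rows:
    - [8.54,3.5,-1.9,0,0,0,-0.5]
    - [8.54,7,-3.8,0,0,0,-1]
    - [8.54,10.5,-5.7,0,0,0,-2]
    - [8.54,14,-7.6,0,0,0,-3]
    - [8.54,17.5,-9.5,0,0,0,-4]
    - [8.54,21,-11.4,0,0,0,-5]
    - [8.54,24.5,-13.3,0,0,0,-6]
    - [8.54,28,-15.2,0,0,0,-7.7]

```text
t: 0.82
tcp_pos: [439.5, -329.3, 231.2]
tcp_rot: [-0.0, 0.966, 0.259, -0.0]
contact_force: [0.3, -1.7, 0.2]
opening: 0.997
```

```bash
python3 s.py 28 -15.2 0 -7.7; python3 g.py 572 -166 231 30
```

```text
cmd [ 438.73 -331.07  231.32   30.04] meas [ 439.5 -329.3  231.2] 30.07 F [ 0.3 -1.7  0.2] open mm 85.1 t 0.8167 q6 21.8
shift cm [19.8  -7.62  0.03] rotz deg 0.04 rows 5.1 0.0
q6 target deg 43.8
```

Call:
apply_moves:
  rows:
    - [8.54,3.6,-1.4,0,0,0,0]
    - [8.54,7.2,-2.8,0,0,0,0]
    - [8.54,10.8,-4.2,0,0,0,0]
    - [8.54,14.4,-5.5,0,0,0,0]
    - [8.54,18,-6.9,0,0,0,0]
    - [8.54,19.8,-7.6,0,0,0,0]
    - [8.54,19.8,-7.6,0,0,0,0]

```text
t: 1.4
tcp_pos: [574.4, -162.9, 231.1]
tcp_rot: [-0.0, 0.965, 0.261, 0.0]
contact_force: [-0.6, -0.3, 0.2]
opening: 0.998
```

```bash
python3 s.py 19.8 -7.6 0 0
python3 - <<'E'
from h import *
snap('wrist','w1')
E
python3 s.py
```

```text
cmd [ 572.08 -166.16  231.32   30.04] meas [ 574.4 -162.9  231.1] 30.26 F [-0.6 -0.3  0.2] open mm 85.3 t 1.4 q6 42.7
cmd [ 572.08 -166.16  231.32   30.04] meas [ 573.  -164.5  230.9] 30.23 F [-0.3 -0.6 -0. ] open mm 85.3 t 1.45 q6 42.6
```

View pics/w1.png

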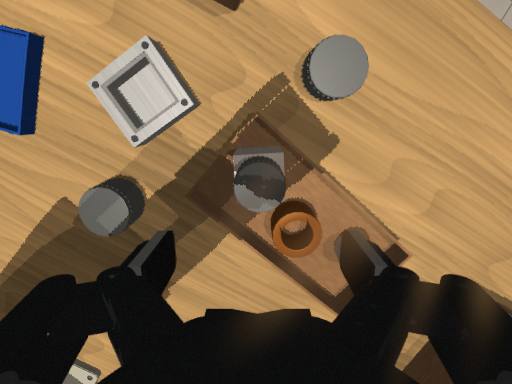

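```bash
python3 - <<'E'
from h import *
snap('wrist','w2')
im,_,_=load('w2')
a=cv2.resize(im[125:225,215:315,::-1],None,fx=4,fy=4,interpolation=cv2.INTER_CUBIC)
b=cv2.resize(im[30:150,80:200,::-1],(400,400),interpolation=cv2.INTER_CUBIC)
cv2.imwrite('pics/c3.png',np.hstack([a,b]))
E
python3 s.py
```

```text
cmd [ 572.08 -166.16  231.32   30.04] meas [ 572.1 -165.5  230.9] 30.15 F [-0.6 -0.6 -0.4] open mm 85.5 t 1.5 q6 42.6
```

View pics/c3.png

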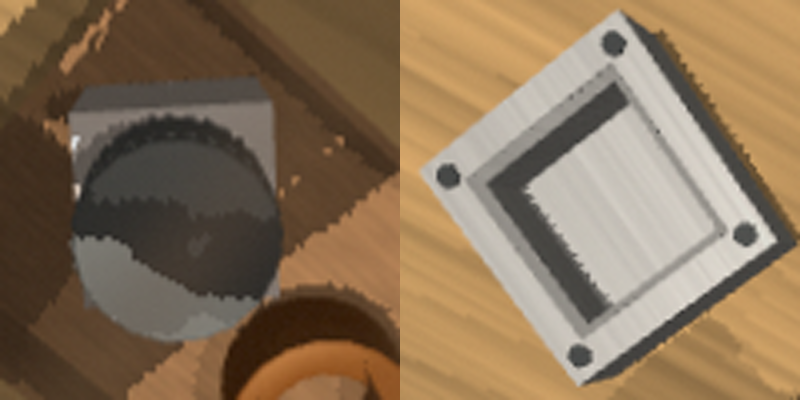

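```bash
cat > m2.py <<'E'
from h import *
a=lambda u,v:(u/4+215-.4,v/4+125-.4)
print('lid',onz('w2',a(178,239),111).round(1), 'dia', np.linalg.norm(onz('w2',a(72,238),111)-onz('w2',a(283,238),111)))
e=[onz('w2',a(*q),70)[:2] for q in [(70,113),(275,102)]]; d=e[1]-e[0]; print('edge',np.round(e,1),np.linalg.norm(d),np.degrees(np.arctan2(d[1],d[0])))
n=np.array([d[1],-d[0]])/np.linalg.norm(d); print('center from edge',np.mean(e,0)+28*n,np.mean(e,0)-28*n)
b=lambda u,v:((u-400)/3.3333+80-.4,v/3.3333+30-.4)
h=np.array([onz('w2',b(*q),36)[:2] for q in [(620,10),(422,172),(582,383),(778,240)]]); print(h.round(1),h.mean(0).round(1))
for i in range(4):
    d=h[(i+1)%4]-h[i]; print(np.linalg.norm(d).round(1),np.degrees(np.arctan2(d[1],d[0])).round(1)%90)
# screw dots
g=np.array([onz('w2',b(*q),36)[:2] for q in [(613,42),(448,176),(580,355),(745,234)]]); print('dots',g.mean(0).round(1)); d=g[2]-g[0];print(np.degrees(np.arctan2(d[1],d[0]))-45); d=g[3]-g[1];print(np.degrees(np.arctan2(d[1],d[0]))-45)
im,E,p=load('w2'); print(E[:3,3])
E
python3 m2.py; python3 g.py 570 -166 150 32
```

```text
lid [ 574.  -165.4  111. ] dia 51.48686206802009
edge [[ 581.  -127.3]
 [ 611.9 -174.2]] 56.195581506249944 -56.69894118900187
center from edge [ 573.06832127 -166.1239915 ] [ 619.87296533 -135.37784875]
[[645.8  24. ]
 [563.7  64.2]
 [524.4 -17.8]
 [605.3 -57.9]] [584.8   3.1]
91.4 63.900000000000006
90.9 64.4
90.3 63.6
91.4 63.7
dots [584.3   4.3]
-206.30734174975802
-116.44823349887706
[ 630.58478789 -130.47989494  373.88726261]
shift cm [-0.17 -0.12  8.13] rotz deg -1.96 rows 2.0 0.3
q6 target deg 41.8
```

Wrist and top agree: the jar is at about (573.5, -165.8) with yaw 33.3°, and the holder at about (584, 3.5) with yaw 63.8° (sides measured 91 of 92 mm). Going down over the lid.

```bash
python3 g.py 573.5 -165.8 73 33.3
```

```text
shift cm [ 0.14  0.04 15.83] rotz deg -3.26 rows 3.8 0.5
q6 target deg 40.6
```

Call:
apply_moves:
  rows:
    - [8.54,0.14,0.04,3,0,0,-3.3]
    - [8.54,0.14,0.04,7,0,0,-3.3]
    - [8.54,0.14,0.04,10.5,0,0,-3.3]
    - [8.54,0.14,0.04,13,0,0,-3.3]
    - [8.54,0.14,0.04,14.8,0,0,-3.3]
    - [8.54,0.14,0.04,15.6,0,0,-3.3]
    - [8.54,0.14,0.04,15.8,0,0,-3.3]
    - [8.54,0.14,0.04,15.8,0,0,-3.3]

```text
t: 2.17
tcp_pos: [573.2, -166.7, 73.4]
tcp_rot: [-0.0, 0.958, 0.286, -0.0]
contact_force: [0.0, -0.1, -0.7]
opening: 1.005
```

```bash
python3 s.py 0.14 0.04 15.8 -3.3
python3 - <<'E'
from h import *
snap('wrist','w3')
E
```

```text
cmd [ 573.5  -165.81   73.32   33.34] meas [ 573.2 -166.7   73.4] 33.27 F [ 0.  -0.1 -0.7] open mm 85.9 t 2.1667 q6 39.4
```

View pics/w3.png

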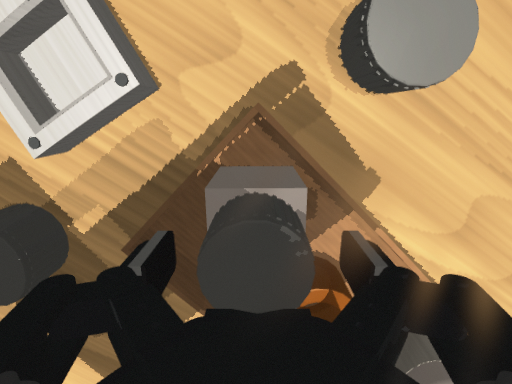

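The lid sits centred between the pads (columns about 174 and 342, lid at about 256). The jar's far edge runs from (206,190) to (307,188), square to the tool. Closing on it.

Run:
```python
from h import *
e=np.array([onz('w3',q,70)[:2] for q in [(206,190),(307,188)]]); d=e[1]-e[0]; print(np.linalg.norm(d),np.degrees(np.arctan2(d[1],d[0])))
n=np.array([d[1],-d[0]])/np.linalg.norm(d); print('jar center',e.mean(0)+28*n)
```

```text
55.24981304552307 -55.561700376333825
jar center [ 572.46745389 -166.85548533]
```

Call:
apply_moves:
  rows:
    - [4.5,0,0,0,0,0,0]
    - [4.5,0,0,0,0,0,0]
    - [4.5,0,0,0,0,0,0]
    - [4.5,0,0,0,0,0,0]
    - [4.5,0,0,0,0,0,0]
    - [4.5,0,0,0,0,0,0]
    - [4.5,0,0,0,0,0,0]
    - [4.5,0,0,0,0,0,0]
  squeeze: 50

```text
t: 2.88
tcp_pos: [574.3, -166.2, 74.3]
tcp_rot: [0.001, 0.958, 0.287, 0.001]
contact_force: [-1.7, -1.2, 7.2]
opening: 0.599
```

Call:
apply_moves:
  rows:
    - [4,0,0,-0.5,0,0,0]
    - [4,0,0,-1.5,0,0,0]
    - [4,0,0,-3,0,0,0]
    - [4,0,0,-5,0,0,0]
    - [4,0,0,-7,0,0,0]
    - [4,0,0,-8.5,0,0,0]
    - [4,0,0,-9,0,0,0]
    - [4,0,0,-9,0,0,0]

```text
t: 3.55
tcp_pos: [574.1, -165.9, 164.8]
tcp_rot: [0.001, 0.958, 0.287, 0.001]
contact_force: [0.4, 0.5, -4.8]
opening: 0.601
```

```bash
python3 s.py 0 0 -9 0; python3 g.py 584 3.5 163.3 -26.2;  python3 - <<'E'
from h import *
snap('wrist','w4')
E
```

```text
cmd [ 573.5  -165.81  163.32   33.34] meas [ 574.1 -165.9  164.8] 33.34 F [ 0.4  0.5 -4.8] open mm 51.3 t 3.55 q6 39.4
shift cm [ 10.18 -13.57   0.  ] rotz deg 59.54 rows 4.1 8.3
q6 target deg 116.5
```

View pics/w4.png

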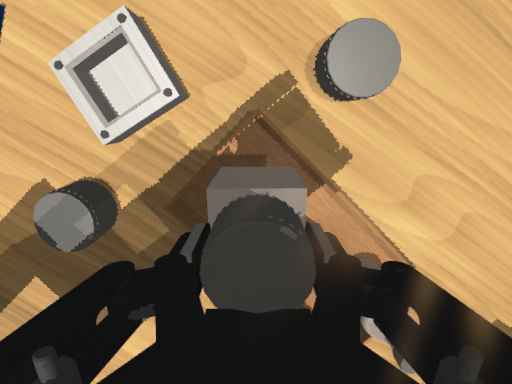

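The jar is held upright: its far edge runs from (208,190) to (305,188). Now to the holder with a -59.5° turn in yaw.

Call:
apply_moves:
  rows:
    - [4,0.7,-1,0,0,0,4]
    - [4,2,-2.7,0,0,0,10]
    - [4,3.5,-4.6,0,0,0,17]
    - [4,5,-6.6,0,0,0,24]
    - [4,6.5,-8.6,0,0,0,31]
    - [4,8,-10.6,0,0,0,38]
    - [4,9.4,-12.5,0,0,0,45]
    - [4,10.2,-13.6,0,0,0,52]

```text
t: 4.27
tcp_pos: [582.8, 6.2, 161.6]
tcp_rot: [-0.0, 0.986, -0.165, -0.002]
contact_force: [0.5, 1.0, -4.3]
opening: 0.598
```

Call:
apply_moves:
  rows:
    - [4,0,0,0,0,0,5]
    - [4,0,0,0,0,0,7.5]
    - [4,0,0,0,0,0,7.5]
    - [4,0,0,0,0,0,7.5]

```text
t: 4.6
tcp_pos: [583.1, 3.9, 162.0]
tcp_rot: [0.0, 0.974, -0.226, -0.001]
contact_force: [-1.2, 0.1, -4.5]
opening: 0.6
```

```bash
python3 s.py 10.2 -13.6 0 52;python3 s.py 0 0 0 7.5;  python3 - <<'E'
from h import *
snap('wrist','w5');snap('scene','s5')
E
```

```text
cmd [583.96   3.87 163.32 -18.66] meas [583.1   3.9 162. ] -26.07 F [-1.2  0.1 -4.5] open mm 51.2 t 4.6 q6 115.3
cmd [583.96   3.87 163.32 -26.16] meas [583.1   3.9 162. ] -26.07 F [-1.2  0.1 -4.5] open mm 51.2 t 4.6 q6 115.3
```

View pics/w5.png

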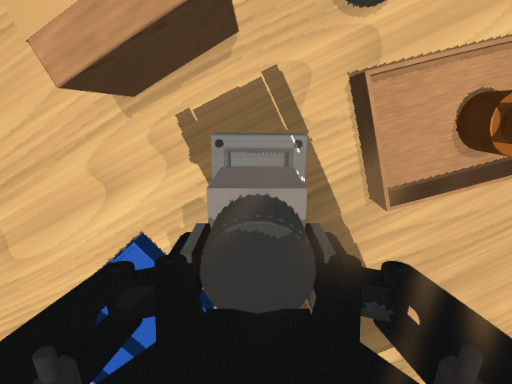

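View pics/s5.png

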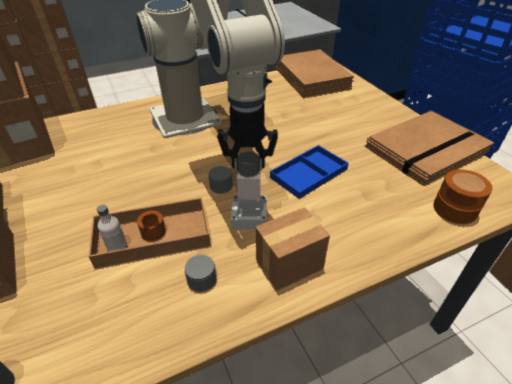

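Run:
```python
from h import *
im,_,_=load('w5')
cv2.imwrite('pics/c5.png',cv2.resize(im[120:220,195:320,::-1],None,fx=6,fy=6,interpolation=cv2.INTER_CUBIC))
```

```text
(no output)
```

View pics/c5.png

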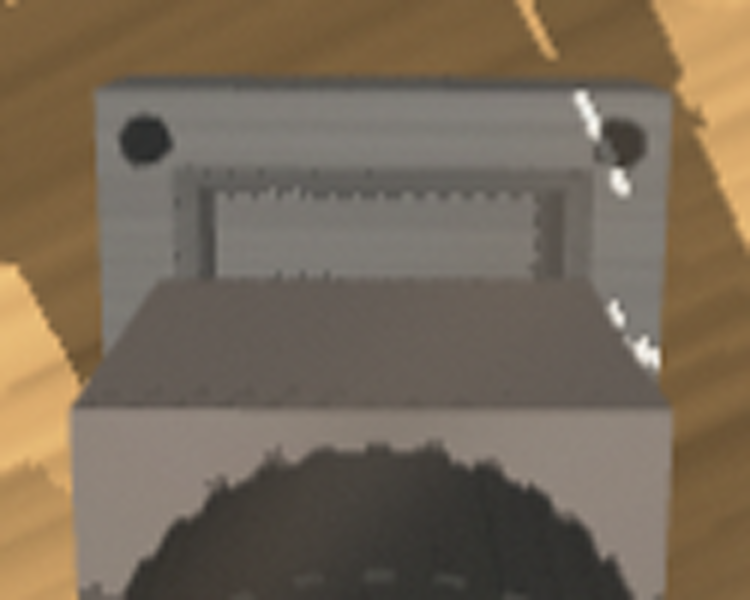

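Run:
```python
from h import *
a=lambda q:(q[0]/6+195-.4,q[1]/6+120-.4)
ps=np.radians(-26.1); X=np.array([np.cos(ps),np.sin(ps)]); Y=np.array([np.sin(ps),-np.cos(ps)]); T=np.array([583.1,3.9])
s=arm.observe(); print(s['tcp_pos'])
for nm,P,z,h in [('holder',[(97,90),(668,90)],36,46),('jar top',[(73,408),(672,408)],162-69+66,28),('jar bot',[(160,281),(585,281)],162-69,28)]:
    e=np.array([onz('w5',a(q),z)[:2] for q in P]); d=e[1]-e[0]; c=e.mean(0)-h*X
    print(nm,'len',np.linalg.norm(d).round(1),'ang',np.degrees(np.arctan2(d[1],d[0])).round(1)%90,'center',c.round(1),'tool xy off',((c-T)@X).round(1),((c-T)@Y).round(1))
```

```text
[583.51025275   3.67195617 162.54371837]
holder len 91.0 ang 63.900000000000006 center [584.1   3.6] tool xy off 1.0 -0.1
jar top len 54.4 ang 63.900000000000006 center [583.3   5.4] tool xy off -0.5 -1.5
jar bot len 54.8 ang 63.900000000000006 center [582.7   5.9] tool xy off -1.2 -1.6
```

Relative to the jar, the holder lies about 1-2 mm farther in tool x and about 1 mm in tool y. That is inside the chamfer, so I'll shift and go down, watching the force.

Call:
apply_moves:
  rows:
    - [4,0.2,0.1,1,0,0,0]
    - [4,0.2,0.1,2.5,0,0,0]
    - [4,0.2,0.1,4,0,0,0]
    - [4,0.2,0.1,5,0,0,0]
    - [4,0.2,0.1,5.5,0,0,0]
    - [4,0.2,0.1,6,0,0,0]
    - [4,0.2,0.1,6.5,0,0,0]

```text
t: 5.28
tcp_pos: [585.7, 1.9, 98.1]
tcp_rot: [-0.0, 0.974, -0.226, 0.0]
contact_force: [0.5, -1.1, -4.9]
opening: 0.6
```

```bash
python3 s.py 0.2 0.1 6.5 0;  python3 - <<'E'
from h import *
snap('wrist','w6')
im,_,_=load('w6')
cv2.imwrite('pics/c6.png',cv2.resize(im[120:240,180:330,::-1],None,fx=5,fy=5,interpolation=cv2.INTER_CUBIC))
E
```

```text
cmd [585.32   2.09  98.32 -26.16] meas [585.7   1.9  98.1] -26.17 F [ 0.5 -1.1 -4.9] open mm 51.2 t 5.2833 q6 115.2
```

View pics/c6.png

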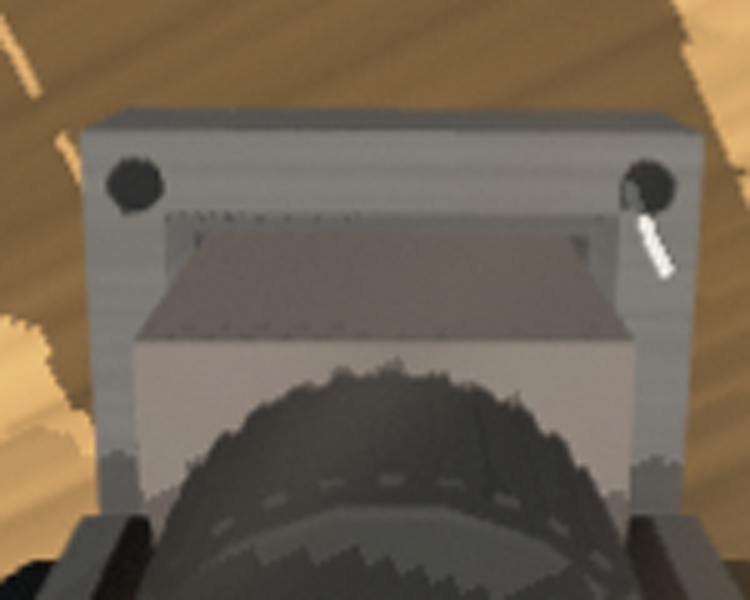

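The underside is already in the pocket, centred with no side load. Going on down to the floor.

Call:
apply_moves:
  rows:
    - [4,0,0,0.5,0,0,0]
    - [4,0,0,1,0,0,0]
    - [4,0,0,1.4,0,0,0]
    - [4,0,0,1.7,0,0,0]
    - [4,0,0,1.9,0,0,0]
    - [4,0,0,2.0,0,0,0]

```text
t: 5.83
tcp_pos: [585.3, 2.0, 78.1]
tcp_rot: [0.0, 0.974, -0.226, -0.0]
contact_force: [-0.3, 0.0, -2.0]
opening: 0.598
```

```bash
python3 s.py 0 0 2 0
```

```text
cmd [585.32   2.09  78.32 -26.16] meas [585.3   2.   78.1] -26.16 F [-0.3  0.  -2. ] open mm 51.1 t 5.8333 q6 115.2
```

Call:
apply_moves:
  rows:
    - [4,0,0,0.1,0,0,0]
    - [4,0,0,0.2,0,0,0]
    - [4,0,0,0.2,0,0,0]

```text
t: 6.08
tcp_pos: [586.0, 2.0, 76.8]
tcp_rot: [-0.0, 0.974, -0.226, 0.001]
contact_force: [0.2, 0.0, 0.8]
opening: 0.601
```

```bash
python3 s.py 0 0 .2 0
python3 - <<'E'
from h import *
snap('scene','s7')
im,_,_=load('s7')
cv2.imwrite('pics/c7.png',cv2.resize(im[150:250,190:310,::-1],None,fx=6,fy=6,interpolation=cv2.INTER_CUBIC))
E
```

```text
cmd [585.32   2.09  76.32 -26.16] meas [586.    2.   76.8] -26.17 F [0.2 0.  0.8] open mm 51.3 t 6.0833 q6 115.2
```

View pics/c7.png

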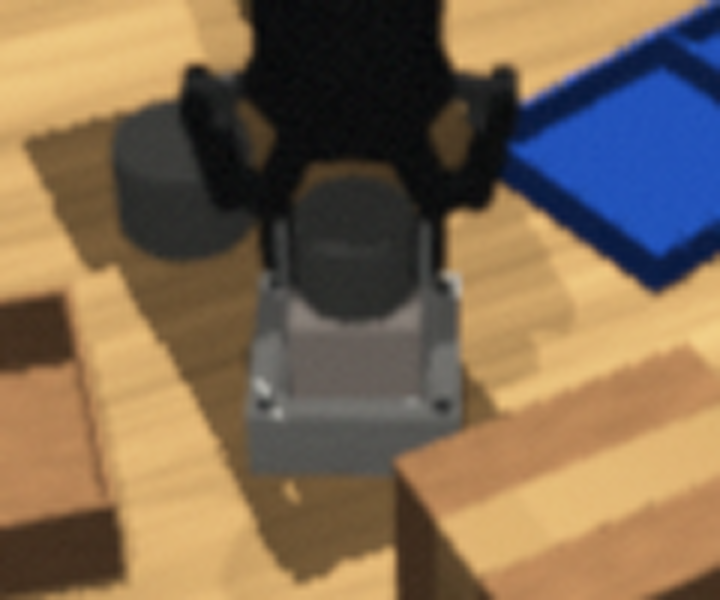

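The jar is down: the force went from carrying about -4.9 N to about +1 N at TCP 77, which puts the underside at about 6 mm. Unscrewing now, anticlockwise (negative tool z), rising 0.05 mm per degree.

Call:
apply_moves:
  rows:
    - [4,0,0,-0.035,0,0,-7]
    - [4,0,0,-0.07,0,0,-14]
    - [4,0,0,-0.105,0,0,-21]
    - [4,0,0,-0.14,0,0,-28]
    - [4,0,0,-0.175,0,0,-35]
    - [4,0,0,-0.21,0,0,-42]
    - [4,0,0,-0.245,0,0,-49]
    - [4,0,0,-0.28,0,0,-56]
  squeeze: 60

```text
t: 6.8
tcp_pos: [585.9, 2.4, 79.7]
tcp_rot: [-0.0, 0.966, 0.26, 0.001]
contact_force: [-0.3, 2.3, 1.9]
opening: 0.6
```

```bash
python3 s.py 0 0 -.28 -56
python3 - <<'E'
from h import *
print(arm.observe()['torque'])
E
```

```text
cmd [585.32   2.09  79.12  29.84] meas [585.9   2.4  79.7] 30.16 F [-0.3  2.3  1.9] open mm 51.3 t 6.8 q6 58.9
[ 0.50792133 -0.02213913 -0.11127741]
```

Call:
apply_moves:
  rows:
    - [4,0,0,-0.035,0,0,-7]
    - [4,0,0,-0.07,0,0,-14]
    - [4,0,0,-0.105,0,0,-21]
    - [4,0,0,-0.14,0,0,-28]
    - [4,0,0,-0.175,0,0,-35]
    - [4,0,0,-0.21,0,0,-42]
    - [4,0,0,-0.245,0,0,-49]
    - [4,0,0,-0.28,0,0,-56]

```text
t: 7.47
tcp_pos: [585.6, 3.2, 82.9]
tcp_rot: [-0.0, 0.731, 0.683, 0.001]
contact_force: [-2.5, 7.8, 6.0]
opening: 0.599
```

Call:
apply_moves:
  rows:
    - [4,0,0,-0.035,0,0,-7]
    - [4,0,0,-0.07,0,0,-14]
    - [4,0,0,-0.105,0,0,-21]
    - [4,0,0,-0.14,0,0,-28]
    - [4,0,0,-0.175,0,0,-35]
    - [4,0,0,-0.21,0,0,-42]
    - [4,0,0,-0.245,0,0,-49]
    - [4,0,0,-0.28,0,0,-56]

```text
t: 8.13
tcp_pos: [584.2, 3.4, 85.5]
tcp_rot: [-0.001, 0.325, 0.946, 0.001]
contact_force: [-5.4, 7.1, 8.8]
opening: 0.601
```

Call:
apply_moves:
  rows:
    - [4,0,0,-0.035,0,0,-7]
    - [4,0,0,-0.07,0,0,-14]
    - [4,0,0,-0.105,0,0,-21]
    - [4,0,0,-0.14,0,0,-28]
    - [4,0,0,-0.175,0,0,-35]
    - [4,0,0,-0.21,0,0,-42]
    - [4,0,0,-0.245,0,0,-49]
    - [4,0,0,-0.28,0,0,-56]

```text
t: 8.8
tcp_pos: [584.3, 2.8, 88.1]
tcp_rot: [-0.001, -0.157, 0.988, 0.001]
contact_force: [-5.4, 2.7, 6.7]
opening: 0.6
```

Call:
apply_moves:
  rows:
    - [4,0,0,-0.035,0,0,-7]
    - [4,0,0,-0.07,0,0,-14]
    - [4,0,0,-0.105,0,0,-21]
    - [4,0,0,-0.105,0,0,-21]

```text
t: 9.13
tcp_pos: [584.2, 2.2, 89.3]
tcp_rot: [-0.001, -0.336, 0.942, 0.0]
contact_force: [-5.8, -1.1, 9.3]
opening: 0.602
```

```bash
python3 s.py 0 0 -.28 -56;python3 s.py 0 0 -.28 -56;python3 s.py 0 0 -.28 -56;python3 s.py 0 0 -.105 -21
python3 - <<'E'
from h import *
snap('wrist','w8');snap('scene','s8')
im,_,_=load('s8')
a=cv2.resize(im[150:250,200:300,::-1],(400,400),interpolation=cv2.INTER_CUBIC)
im,_,_=load('w8')
b=cv2.resize(im[:,:,::-1],(400,300)); b=np.vstack([b,np.zeros((100,400,3),np.uint8)])
cv2.imwrite('pics/c8.png',np.hstack([a,b]))
E
```

```text
cmd [585.32   2.09  81.92  85.84] meas [584.2   2.2  89.3] -140.79 F [-5.8 -1.1  9.3] open mm 51.4 t 9.1333 q6 -130.2
cmd [585.32   2.09  84.72 141.84] meas [584.2   2.2  89.3] -140.79 F [-5.8 -1.1  9.3] open mm 51.4 t 9.1333 q6 -130.2
cmd [585.32   2.09  87.52 197.84] meas [584.2   2.2  89.3] -140.79 F [-5.8 -1.1  9.3] open mm 51.4 t 9.1333 q6 -130.2
cmd [585.32   2.09  88.57 218.84] meas [584.2   2.2  89.3] -140.79 F [-5.8 -1.1  9.3] open mm 51.4 t 9.1333 q6 -130.2
```

View pics/c8.png

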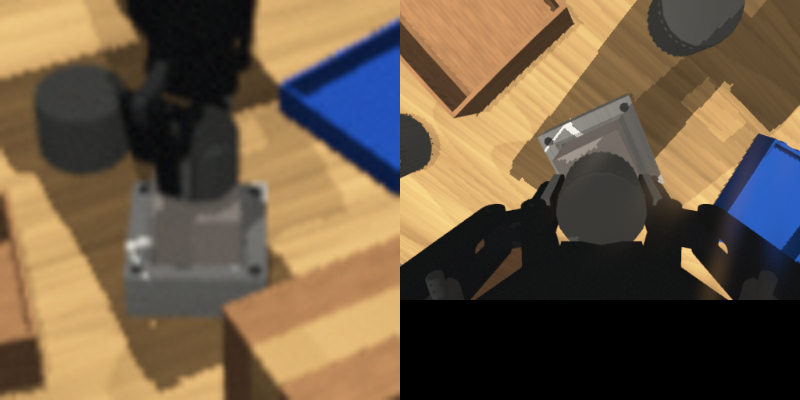

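The lid has turned 245° and risen as expected. Release it, turn back and grip again.

Call:
apply_moves:
  rows:
    - [8.54,0,0,0,0,0,0]
    - [8.54,0,0,0,0,0,0]
    - [8.54,0,0,0,0,0,0]
    - [8.54,0,0,0,0,0,0]
    - [8.54,0,0,0,0,0,7]
    - [8.54,0,0,0,0,0,14]
    - [8.54,0,0,0,0,0,21]
    - [8.54,0,0,0,0,0,21]

```text
t: 9.9
tcp_pos: [585.5, 2.1, 88.5]
tcp_rot: [0.0, -0.153, 0.988, 0.0]
contact_force: [-0.3, -0.6, 0.1]
opening: 1.001
```

```bash
python3 s.py 0 0 0 21;  python3 - <<'E'
from h import *
snap('wrist','w9')
E
```

```text
cmd [585.32   2.09  88.57 197.84] meas [585.5   2.1  88.5] -162.42 F [-0.3 -0.6  0.1] open mm 85.5 t 9.9 q6 -108.5
```

View pics/w9.png

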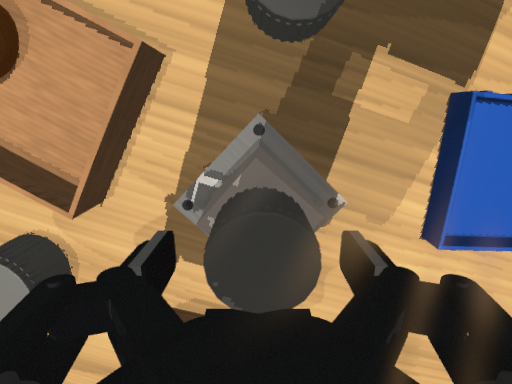

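The lid is about 2 mm off the jaw centre (column 263 against 258), which agrees with the holder estimate (584.4, 3.6). I'll re-centre while turning back.

Call:
apply_moves:
  rows:
    - [8.54,0.04,0.17,0,0,0,7]
    - [8.54,0.04,0.17,0,0,0,14]
    - [8.54,0.04,0.17,0,0,0,21]
    - [8.54,0.04,0.17,0,0,0,28]
    - [8.54,0.04,0.17,0,0,0,35]
    - [8.54,0.04,0.17,0,0,0,42]
    - [8.54,0.04,0.17,0,0,0,49]
    - [8.54,0.04,0.17,0,0,0,56]

```text
t: 10.62
tcp_pos: [584.6, 3.6, 88.5]
tcp_rot: [0.0, 0.328, 0.945, 0.0]
contact_force: [-0.5, -0.3, -0.1]
opening: 0.994
```

Call:
apply_moves:
  rows:
    - [8.54,0,0,0,0,0,7]
    - [8.54,0,0,0,0,0,14]
    - [8.54,0,0,0,0,0,21]
    - [8.54,0,0,0,0,0,28]
    - [8.54,0,0,0,0,0,35]
    - [8.54,0,0,0,0,0,42]
    - [8.54,0,0,0,0,0,49]
    - [8.54,0,0,0,0,0,56]

```text
t: 11.28
tcp_pos: [584.6, 3.6, 88.5]
tcp_rot: [0.0, 0.733, 0.68, 0.0]
contact_force: [0.2, 0.1, 0.2]
opening: 1.0
```

Call:
apply_moves:
  rows:
    - [8.54,0,0,0,0,0,7]
    - [8.54,0,0,0,0,0,14]
    - [8.54,0,0,0,0,0,21]
    - [8.54,0,0,0,0,0,28]
    - [8.54,0,0,0,0,0,35]
    - [8.54,0,0,0,0,0,42]
    - [8.54,0,0,0,0,0,49]
    - [8.54,0,0,0,0,0,56]

```text
t: 11.95
tcp_pos: [584.5, 3.6, 88.5]
tcp_rot: [-0.0, 0.966, 0.257, 0.0]
contact_force: [-0.4, 0.7, 0.0]
opening: 1.0
```

Call:
apply_moves:
  rows:
    - [8.54,0,0,0,0,0,7]
    - [8.54,0,0,0,0,0,14]
    - [8.54,0,0,0,0,0,21]
    - [8.54,0,0,0,0,0,28]
    - [8.54,0,0,0,0,0,35]
    - [8.54,0,0,0,0,0,42]
    - [8.54,0,0,0,0,0,49]
    - [8.54,0,0,0,0,0,56]

```text
t: 12.62
tcp_pos: [584.6, 3.6, 88.5]
tcp_rot: [-0.0, 0.974, -0.227, 0.0]
contact_force: [0.2, -0.3, -0.2]
opening: 0.999
```

```bash
python3 s.py .04 .17 0 56;python3 s.py 0 0 0 56;python3 s.py 0 0 0 56;python3 s.py 0 0 0 56
python3 - <<'E'
from h import *
snap('wrist','w10')
E
```

```text
cmd [584.42   3.59  88.57 141.84] meas [584.6   3.6  88.5] -26.25 F [ 0.2 -0.3 -0.2] open mm 85.3 t 12.6167 q6 115.4
cmd [584.42   3.59  88.57  85.84] meas [584.6   3.6  88.5] -26.25 F [ 0.2 -0.3 -0.2] open mm 85.3 t 12.6167 q6 115.4
cmd [584.42   3.59  88.57  29.84] meas [584.6   3.6  88.5] -26.25 F [ 0.2 -0.3 -0.2] open mm 85.3 t 12.6167 q6 115.4
cmd [584.42   3.59  88.57 -26.16] meas [584.6   3.6  88.5] -26.25 F [ 0.2 -0.3 -0.2] open mm 85.3 t 12.6167 q6 115.4
```

View pics/w10.png

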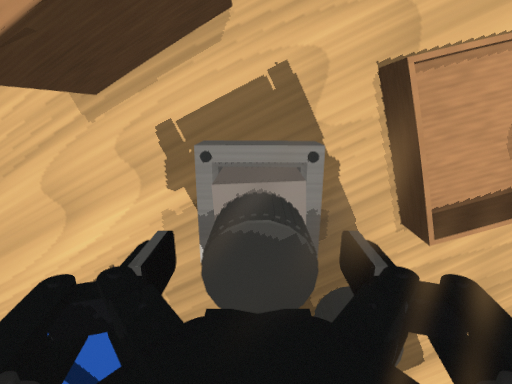

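Call:
apply_moves:
  rows:
    - [4,0,0,0,0,0,0]
    - [4,0,0,0,0,0,0]
    - [4,0,0,0,0,0,0]
    - [4,0,0,0,0,0,0]
    - [4,0,0,0,0,0,0]
    - [4,0,0,0,0,0,0]
    - [4,0,0,0,0,0,0]
    - [4,0,0,0,0,0,0]

```text
t: 13.33
tcp_pos: [584.5, 3.7, 88.7]
tcp_rot: [-0.0, 0.974, -0.226, 0.0]
contact_force: [-2.1, 1.5, 3.2]
opening: 0.598
```

Call:
apply_moves:
  rows:
    - [4,0,0,-0.035,0,0,-7]
    - [4,0,0,-0.07,0,0,-14]
    - [4,0,0,-0.105,0,0,-21]
    - [4,0,0,-0.14,0,0,-28]
    - [4,0,0,-0.175,0,0,-35]
    - [4,0,0,-0.21,0,0,-42]
    - [4,0,0,-0.245,0,0,-49]
    - [4,0,0,-0.28,0,0,-56]

```text
t: 14.0
tcp_pos: [584.3, 3.5, 91.5]
tcp_rot: [-0.0, 0.966, 0.26, -0.0]
contact_force: [-0.9, -0.1, 3.3]
opening: 0.601
```

Call:
apply_moves:
  rows:
    - [4,0,0,-0.035,0,0,-7]
    - [4,0,0,-0.07,0,0,-14]
    - [4,0,0,-0.105,0,0,-21]
    - [4,0,0,-0.14,0,0,-28]
    - [4,0,0,-0.175,0,0,-35]
    - [4,0,0,-0.21,0,0,-42]
    - [4,0,0,-0.245,0,0,-49]
    - [4,0,0,-0.28,0,0,-56]

```text
t: 14.67
tcp_pos: [584.0, 3.6, 94.2]
tcp_rot: [-0.0, 0.73, 0.683, -0.0]
contact_force: [-3.2, 1.8, 4.6]
opening: 0.6
```

Call:
apply_moves:
  rows:
    - [4,0,0,-0.035,0,0,-7]
    - [4,0,0,-0.07,0,0,-14]
    - [4,0,0,-0.105,0,0,-21]
    - [4,0,0,-0.14,0,0,-28]
    - [4,0,0,-0.175,0,0,-35]
    - [4,0,0,-0.21,0,0,-42]
    - [4,0,0,-0.245,0,0,-49]
    - [4,0,0,-0.28,0,0,-56]

```text
t: 15.33
tcp_pos: [583.8, 3.4, 97.1]
tcp_rot: [-0.001, 0.324, 0.946, -0.0]
contact_force: [-3.8, -0.4, 6.7]
opening: 0.6
```

```bash
python3 s.py 0 0 -.28 -56;python3 s.py 0 0 -.28 -56;python3 s.py 0 0 -.28 -56
```

```text
cmd [584.42   3.59  91.37  29.84] meas [583.8   3.4  97.1] 142.18 F [-3.8 -0.4  6.7] open mm 51.3 t 15.3333 q6 -53.0
cmd [584.42   3.59  94.17  85.84] meas [583.8   3.4  97.1] 142.18 F [-3.8 -0.4  6.7] open mm 51.3 t 15.3333 q6 -53.0
cmd [584.42   3.59  96.97 141.84] meas [583.8   3.4  97.1] 142.18 F [-3.8 -0.4  6.7] open mm 51.3 t 15.3333 q6 -53.0
```

Call:
apply_moves:
  rows:
    - [4,0,0,-0.035,0,0,-7]
    - [4,0,0,-0.07,0,0,-14]
    - [4,0,0,-0.105,0,0,-21]
    - [4,0,0,-0.14,0,0,-28]
    - [4,0,0,-0.175,0,0,-35]
    - [4,0,0,-0.21,0,0,-42]
    - [4,0,0,-0.245,0,0,-49]
    - [4,0,0,-0.28,0,0,-56]

```text
t: 16.0
tcp_pos: [583.8, 3.2, 100.0]
tcp_rot: [-0.001, -0.158, 0.987, -0.0]
contact_force: [-4.4, -2.1, 7.1]
opening: 0.602
```

Call:
apply_moves:
  rows:
    - [4,0,0,-0.05,0,0,-5]
    - [4,0,0,-0.1,0,0,-10]
    - [4,0,0,-0.2,0,0,-10]
    - [4,0,0,-0.4,0,0,-10]
    - [4,0,0,-0.7,0,0,-10]
    - [4,0,0,-1.0,0,0,-10]

```text
t: 16.5
tcp_pos: [584.7, 3.6, 109.9]
tcp_rot: [0.0, -0.24, 0.971, -0.0]
contact_force: [0.2, 0.4, -0.5]
opening: 0.599
```

```bash
python3 s.py 0 0 -.28 -56;python3 s.py 0 0 -1 -10
python3 - <<'E'
from h import *
snap('wrist','w11');snap('scene','s11')
im,_,_=load('s11')
a=cv2.resize(im[150:250,200:300,::-1],(400,400),interpolation=cv2.INTER_CUBIC)
im,_,_=load('w11')
b=cv2.resize(im[:,:,::-1],(400,300)); b=np.vstack([b,np.zeros((100,400,3),np.uint8)])
cv2.imwrite('pics/c11.png',np.hstack([a,b]))
E
```

```text
cmd [584.42   3.59  99.77 197.84] meas [584.7   3.6 109.9] -152.26 F [ 0.2  0.4 -0.5] open mm 51.2 t 16.5 q6 -118.6
cmd [584.42   3.59 109.77 207.84] meas [584.7   3.6 109.9] -152.26 F [ 0.2  0.4 -0.5] open mm 51.2 t 16.5 q6 -118.6
```

View pics/c11.png

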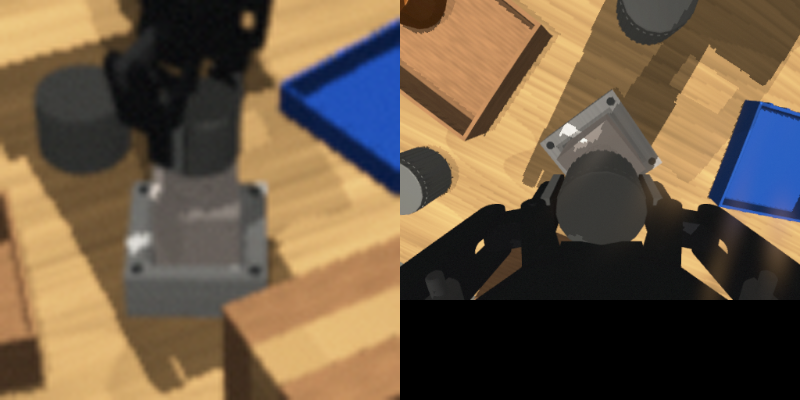

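Vertical force is only -0.5 N after a 10 mm lift, so the lid is free. Lifting more and carrying it to the small bay.

Call:
apply_moves:
  rows:
    - [4,0,0,-1.5,0,0,0]
    - [4,0,0,-3.5,0,0,0]
    - [4,0,0,-5.5,0,0,7]
    - [4,0,0,-7,0,0,14]
    - [4,0,0,-7,0,0,21]
    - [4,0,0,-7,0,0,28]

```text
t: 17.1
tcp_pos: [585.5, 3.6, 181.4]
tcp_rot: [0.002, 0.005, 1.0, -0.0]
contact_force: [0.1, -0.7, -0.8]
opening: 0.6
```

```bash
python3 s.py 0 0 -7 28; python3 g.py 475.3 304.8 179.8 104.6
```

```text
cmd [584.42   3.59 179.77 179.84] meas [585.5   3.6 181.4] 179.45 F [ 0.1 -0.7 -0.8] open mm 51.2 t 17.1 q6 -90.3
shift cm [11.   30.09 -0.  ] rotz deg 75.24 rows 7.7 10.5
q6 target deg 18.1
```

Call:
apply_moves:
  rows:
    - [4,0.6,1.5,0,0,0,6]
    - [4,1.6,4.5,0,0,0,12]
    - [4,2.9,8,0,0,0,18]
    - [4,4.2,11.5,0,0,0,25]
    - [4,5.5,15,0,0,0,32]
    - [4,6.8,18.5,0,0,0,39]
    - [4,8,22,0,0,0,46]
    - [4,9.2,25,0,0,0,53]

```text
t: 17.77
tcp_pos: [493.1, 254.9, 180.1]
tcp_rot: [0.0, 0.442, 0.897, 0.001]
contact_force: [1.0, -0.9, -0.3]
opening: 0.6
```

```bash
python3 s.py 9.2 25 0 53; python3 g.py 475.3 304.8 179.8 104.6
```

```text
cmd [493.12 253.84 179.77 126.84] meas [493.1 254.9 180.1] 127.53 F [ 1.  -0.9 -0.3] open mm 51.3 t 17.7667 q6 -11.4
shift cm [ 5.15  1.63 -0.  ] rotz deg 22.24 rows 1.3 3.1
q6 target deg 18.1
```

Call:
apply_moves:
  rows:
    - [4,1.6,0.5,0,0,0,7]
    - [4,3.4,1.1,0,0,0,14]
    - [4,4.6,1.5,0,0,0,20]
    - [4,5.1,1.6,0,0,0,22.2]
    - [4,5.1,1.6,0,0,0,22.2]
    - [4,5.1,1.6,0,0,0,22.2]

```text
t: 18.27
tcp_pos: [474.8, 303.2, 179.8]
tcp_rot: [0.0, 0.603, 0.798, 0.0]
contact_force: [-0.1, 0.5, 0.6]
opening: 0.598
```

```bash
python3 s.py 5.1 1.6 0 22.2
python3 - <<'E'
from h import *
snap('wrist','w12');snap('top','t12')
E
```

```text
cmd [475.34 304.25 179.77 104.64] meas [474.8 303.2 179.8] 105.81 F [-0.1  0.5  0.6] open mm 51.1 t 18.2667 q6 15.6
```

View pics/w12.png

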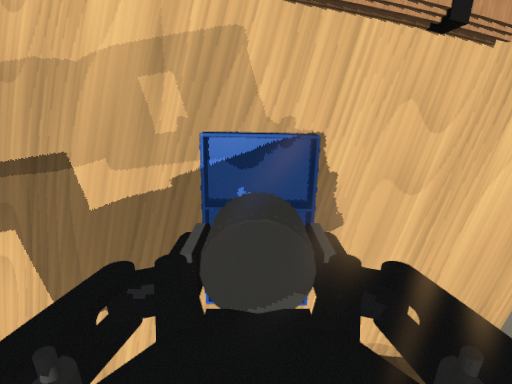

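View pics/t12.png

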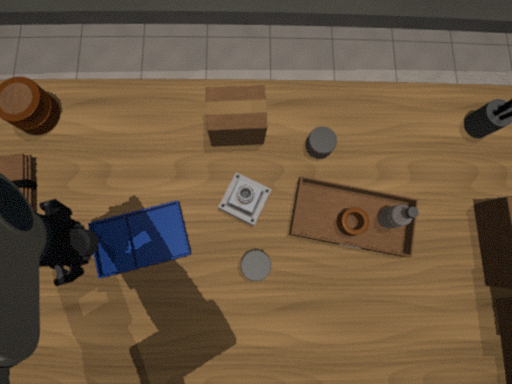

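The jar stands open in the holder: its neck is visible at top (245,196). Checking the caddy's far edge in the wrist view, from (201,132) to (322,132).

```bash
python3 - <<'E'
from h import *
e=np.array([onz('w12',q,26)[:2] for q in [(200.5,132),(322,132)]]); d=e[1]-e[0]; print(e,np.linalg.norm(d),np.degrees(np.arctan2(d[1],d[0]))%90, e.mean(0))
for v in (206,212): print(onz('w12',(258,v),26))
E
python3 s.py
```

```text
[[405.04006754 333.57345349]
 [528.30536998 368.50269821]] 128.11864392425804 15.820947603171948 [466.67271876 351.03807585]
[485.73685016 271.09076842  26.        ]
[487.69275146 264.19579385  26.        ]
cmd [475.34 304.25 179.77 104.64] meas [475.1 302.6 179.8] 105.74 F [ 0.1  0.4 -0.6] open mm 51.0 t 18.3667 q6 15.6
```

```bash
echo "475.0 302.9 179.8 105.75" > cmd.txt; python3 g.py 476.5 307 10 105
```

```text
shift cm [ 0.35  0.26 16.98] rotz deg 0.75 rows 4.1 0.1
q6 target deg 17.8
```

Call:
apply_moves:
  rows:
    - [4,0.35,0.26,2,0,0,0.8]
    - [4,0.35,0.26,5.5,0,0,0.8]
    - [4,0.35,0.26,9,0,0,0.8]
    - [4,0.35,0.26,12,0,0,0.8]
    - [4,0.35,0.26,14,0,0,0.8]
    - [4,0.35,0.26,15,0,0,0.8]
    - [4,0.35,0.26,15.5,0,0,0.8]
    - [4,0.35,0.26,15.5,0,0,0.8]

```text
t: 19.03
tcp_pos: [476.5, 306.7, 24.3]
tcp_rot: [-0.0, 0.61, 0.793, -0.0]
contact_force: [0.2, 0.8, -0.8]
opening: 0.602
```

```bash
python3 s.py .35 .26 15.5 .8
python3 - <<'E'
from h import *
snap('wrist','w13');snap('scene','s13')
im,_,_=load('s13')
a=cv2.resize(im[130:205,255:355,::-1],(400,300),interpolation=cv2.INTER_CUBIC)
im,_,_=load('w13')
b=cv2.resize(im[:,:,::-1],(400,300))
cv2.imwrite('pics/c13.png',np.hstack([a,b]))
E
python3 s.py
```

```text
cmd [476.55 306.97  24.8  104.95] meas [476.5 306.7  24.3] 104.88 F [ 0.2  0.8 -0.8] open mm 51.4 t 19.0333 q6 16.7
cmd [476.55 306.97  24.8  104.95] meas [477.3 307.4  25.9] 104.89 F [-0.9  0.6  0.6] open mm 51.2 t 19.1333 q6 16.7
```

View pics/c13.png

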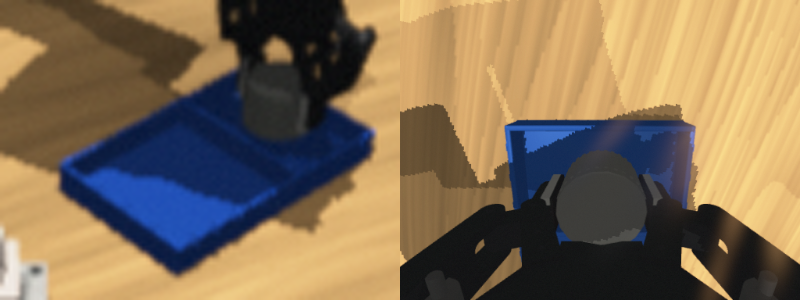

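The lid is centred in the small compartment. Lowering to the floor.

Call:
apply_moves:
  rows:
    - [4,0,0,0.5,0,0,0]
    - [4,0,0,1,0,0,0]
    - [4,0,0,1.4,0,0,0]
    - [4,0,0,1.6,0,0,0]
    - [4,0,0,1.7,0,0,0]
    - [4,0,0,1.75,0,0,0]
    - [4,0,0,1.75,0,0,0]

```text
t: 19.72
tcp_pos: [476.3, 307.2, 8.0]
tcp_rot: [-0.0, 0.609, 0.793, -0.0]
contact_force: [-3.0, -0.4, 9.4]
opening: 0.604
```

```bash
python3 s.py 0 0 1.75 0
```

```text
cmd [476.55 306.97   7.3  104.95] meas [476.3 307.2   8. ] 104.91 F [-3.  -0.4  9.4] open mm 51.6 t 19.7167 q6 16.7
```

Floor contact at 9 N. Releasing with a limited opening, then rising.

Call:
apply_moves:
  rows:
    - [6.6,0,0,0,0,0,0]
    - [6.6,0,0,0,0,0,0]
    - [6.6,0,0,0,0,0,0]
    - [6.6,0,0,0,0,0,0]
    - [6.6,0,0,-0.5,0,0,0]
    - [6.6,0,0,-2,0,0,0]
    - [6.6,0,0,-4.5,0,0,0]
    - [6.6,0,0,-8,0,0,0]

```text
t: 20.38
tcp_pos: [474.8, 306.0, 86.2]
tcp_rot: [-0.001, 0.61, 0.793, -0.002]
contact_force: [-0.0, 0.4, 1.0]
opening: 0.774
```

Call:
apply_moves:
  rows:
    - [8.5,0,0,-3.5,0,0,0]
    - [8.5,0,0,-7,0,0,0]
    - [8.5,0,0,-9,0,0,0]

```text
t: 20.63
tcp_pos: [477.6, 307.8, 181.4]
tcp_rot: [0.001, 0.61, 0.793, 0.002]
contact_force: [0.8, -0.2, 0.0]
opening: 0.991
```

```bash
python3 s.py 0 0 -8 0;python3 s.py 0 0 -9 0
python3 - <<'E'
from h import *
snap('wrist','w14')
E
python3 g.py 584.3 3.6 177 63.8;python3 g.py 584.3 3.6 177 153.8
```

```text
cmd [476.55 306.97  87.3  104.95] meas [477.6 307.8 181.4] 104.89 F [ 0.8 -0.2  0. ] open mm 84.6 t 20.6333 q6 16.7
cmd [476.55 306.97 177.3  104.95] meas [477.6 307.8 181.4] 104.89 F [ 0.8 -0.2  0. ] open mm 84.6 t 20.6333 q6 16.7
shift cm [-3.209e+01  2.580e+00  3.000e-02] rotz deg 41.15 rows 7.7 5.7
q6 target deg 26.6
shift cm [-3.209e+01  2.580e+00  3.000e-02] rotz deg -48.85 rows 7.7 6.8
q6 target deg -63.4
```

View pics/w14.png

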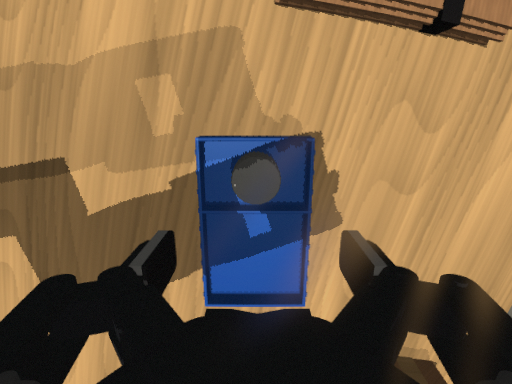

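The lid lies flat in the small compartment at (256,178). Now to the open jar; I'll also measure the large bay from this picture.

```bash
python3 - <<'E'
from h import *
P=[(197,137),(313.5,137),(306.5,305),(207,305)]
e=np.array([onz('w14',q,26)[:2] for q in P]); print(e.round(1)); 
for i in range(4):
    d=e[(i+1)%4]-e[i]; print(np.linalg.norm(d).round(1),(np.degrees(np.arctan2(d[1],d[0]))%90).round(1))
c=e.mean(0); yp=np.array([-np.sin(np.radians(15)),np.cos(np.radians(15))]); print('caddy',c,'large',c-41*yp,'small',c+63*yp,'lid',onz('w14',(256,178),44))
E
python3 s.py
```

```text
[[406.1 333.4]
 [526.  365.2]
 [582.8 162.4]
 [460.2 130.4]]
124.0 14.9
210.6 15.7
126.7 14.6
210.1 14.9
caddy [493.78220217 247.8606669 ] large [504.39378302 208.25770802] small [477.47660233 308.71399396] lid [477.15566245 310.17967857  44.        ]
cmd [476.55 306.97 177.3  104.95] meas [479.1 308.8 184.2] 104.89 F [1.4 0.4 2.4] open mm 84.9 t 20.6833 q6 16.7
```

Call:
apply_moves:
  rows:
    - [8.54,-2,0.2,0,0,0,5]
    - [8.54,-6,0.5,0,0,0,11]
    - [8.54,-10,0.8,0,0,0,17]
    - [8.54,-14,1.1,0,0,0,23]
    - [8.54,-18,1.4,0,0,0,29]
    - [8.54,-22,1.8,0,0,0,35]
    - [8.54,-26,2.1,0,0,0,41.2]
    - [8.54,-29,2.3,0,0,0,41.2]

```text
t: 21.35
tcp_pos: [573.8, 29.9, 177.4]
tcp_rot: [0.0, 0.851, 0.525, 0.0]
contact_force: [0.8, 0.0, 0.7]
opening: 1.002
```

```bash
python3 s.py -29 2.3 0 41.2; python3 g.py 584.3 3.6 170 63.8
```

```text
cmd [573.59  32.72 177.3   63.75] meas [573.8  29.9 177.4] 63.3 F [0.8 0.  0.7] open mm 85.6 t 21.35 q6 28.5
shift cm [-2.14  2.25  0.73] rotz deg -0.05 rows 0.8 0.0
q6 target deg 26.6
```

Call:
apply_moves:
  rows:
    - [8.54,-1.2,1.2,0,0,0,0]
    - [8.54,-2.1,2.2,0,0,0,0]
    - [8.54,-2.1,2.2,0,0,0,0]
    - [8.54,-2.1,2.2,0,0,0,0]
    - [8.54,-2.1,2.2,0,0,0,0]

```text
t: 21.77
tcp_pos: [583.1, 5.0, 177.1]
tcp_rot: [-0.0, 0.849, 0.528, -0.0]
contact_force: [0.6, -0.2, -0.1]
opening: 0.999
```

```bash
python3 s.py -2.1 2.2 0 0
python3 - <<'E'
from h import *
snap('wrist','w15')
E
python3 s.py
```

```text
cmd [584.03   4.16 177.3   63.75] meas [583.1   5.  177.1] 63.73 F [ 0.6 -0.2 -0.1] open mm 85.4 t 21.7667 q6 25.6
cmd [584.03   4.16 177.3   63.75] meas [583.1   5.3 177.1] 63.76 F [-0.2 -0.   0.1] open mm 85.0 t 21.8167 q6 25.6
```

View pics/w15.png

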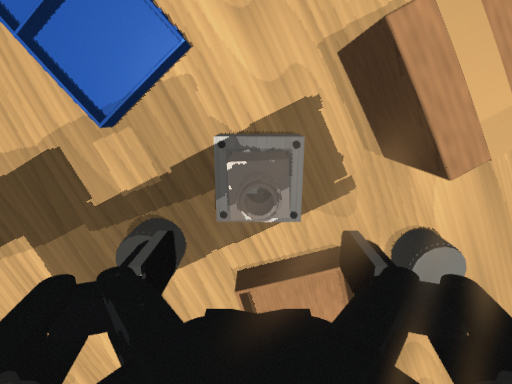

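The neck at (258,200) is centred with the jaws to about 1 mm. Going down around the body.

Call:
apply_moves:
  rows:
    - [8.54,-0.05,0.12,3,0,0,0]
    - [8.54,-0.05,0.12,6.5,0,0,0]
    - [8.54,-0.05,0.12,9.5,0,0,0]
    - [8.54,-0.05,0.12,11.5,0,0,0]
    - [8.54,-0.05,0.12,12.7,0,0,0]
    - [8.54,-0.05,0.12,13.3,0,0,0]
    - [8.54,-0.05,0.12,13.3,0,0,0]

```text
t: 22.4
tcp_pos: [583.9, 3.9, 43.5]
tcp_rot: [-0.0, 0.849, 0.528, -0.001]
contact_force: [0.7, -0.8, -0.1]
opening: 1.0
```

```bash
python3 s.py -.05 .12 13.3 0
python3 - <<'E'
from h import *
snap('wrist','w16');snap('scene','s16')
im,_,_=load('s16')
a=cv2.resize(im[150:250,200:300,::-1],(400,400),interpolation=cv2.INTER_CUBIC)
im,_,_=load('w16')
b=cv2.resize(im[:,:,::-1],(400,300)); b=np.vstack([b,np.zeros((100,400,3),np.uint8)])
cv2.imwrite('pics/c16.png',np.hstack([a,b]))
E
python3 s.py
```

```text
cmd [584.89   3.18  44.3   63.75] meas [583.9   3.9  43.5] 63.75 F [ 0.7 -0.8 -0.1] open mm 85.4 t 22.4 q6 25.5
cmd [584.89   3.18  44.3   63.75] meas [585.2   3.6  45.2] 63.73 F [0.4 0.2 0.3] open mm 85.2 t 22.5 q6 25.5
```

View pics/c16.png

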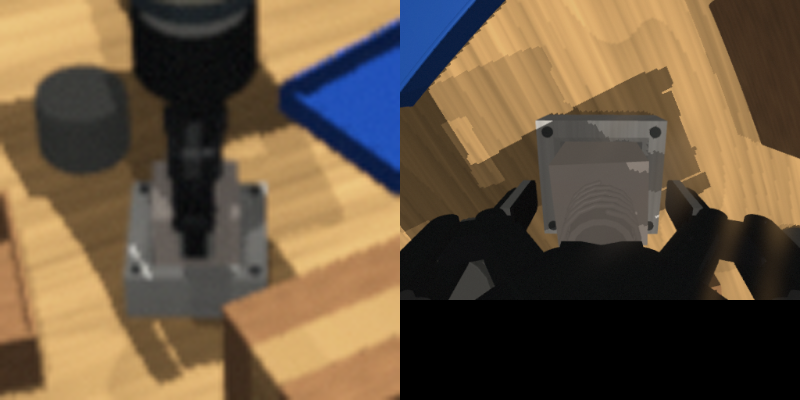

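Call:
apply_moves:
  rows:
    - [4.6,0,0,0,0,0,0]
    - [4.6,0,0,0,0,0,0]
    - [4.6,0,0,0,0,0,0]
    - [4.6,0,0,0,0,0,0]
    - [4.6,0,0,0,0,0,0]
    - [4.6,0,0,0,0,0,0]
    - [4.6,0,0,0,0,0,0]
    - [4.6,0,0,0,0,0,0]
  squeeze: 60

```text
t: 23.17
tcp_pos: [584.8, 3.5, 45.8]
tcp_rot: [0.0, 0.849, 0.528, 0.001]
contact_force: [-3.5, 1.8, 8.0]
opening: 0.645
```

```bash
python3 s.py
```

```text
cmd [584.89   3.18  44.3   63.75] meas [584.8   3.5  45.8] 63.69 F [-3.5  1.8  8. ] open mm 55.1 t 23.1667 q6 25.4
```

Gripped at 55 mm. Lifting straight up.

Call:
apply_moves:
  rows:
    - [4.6,0,0,-0.4,0,0,0]
    - [4.6,0,0,-1.2,0,0,0]
    - [4.6,0,0,-2.4,0,0,0]
    - [4.6,0,0,-4,0,0,0]
    - [4.6,0,0,-6,0,0,0]
    - [4.6,0,0,-8,0,0,0]
    - [4.6,0,0,-8.5,0,0,0]
    - [4.6,0,0,-8.5,0,0,0]

```text
t: 23.83
tcp_pos: [585.9, 3.1, 131.6]
tcp_rot: [0.001, 0.849, 0.528, 0.002]
contact_force: [0.1, 0.1, -3.5]
opening: 0.642
```

```bash
python3 s.py 0 0 -8.5 0; python3 g.py 503.8 207.5 129.3 104.95
```

```text
cmd [584.89   3.18 129.3   63.75] meas [585.9   3.1 131.6] 63.69 F [ 0.1  0.1 -3.5] open mm 54.9 t 23.8333 q6 25.5
shift cm [ 14.74 -16.31   0.  ] rotz deg -41.2 rows 5.3 5.8
q6 target deg 7.4
```

Call:
apply_moves:
  rows:
    - [4.6,1,-1.1,0,0,0,-4]
    - [4.6,3,-3.3,0,0,0,-10]
    - [4.6,5.4,-6,0,0,0,-17]
    - [4.6,8,-8.9,0,0,0,-24]
    - [4.6,10.6,-11.7,0,0,0,-31]
    - [4.6,13,-14.3,0,0,0,-37]
    - [4.6,14.5,-16,0,0,0,-41]
    - [4.6,14.7,-16.3,0,0,0,-41.2]

```text
t: 24.5
tcp_pos: [501.2, 210.1, 128.2]
tcp_rot: [-0.001, 0.607, 0.795, -0.001]
contact_force: [-0.3, 0.3, -3.5]
opening: 0.646
```

Call:
apply_moves:
  rows:
    - [4.6,0,0,0,0,0,0]
    - [4.6,0,0,0,0,0,0]

```text
t: 24.67
tcp_pos: [503.1, 206.8, 128.6]
tcp_rot: [-0.0, 0.61, 0.793, -0.001]
contact_force: [-0.2, -0.5, -4.0]
opening: 0.645
```

```bash
python3 s.py 14.7 -16.3 0 -41.2
python3 - <<'E'
from h import *
snap('wrist','w17');snap('scene','s17')
im,_,_=load('s17')
a=cv2.resize(im[100:220,230:370,::-1],(400,343),interpolation=cv2.INTER_CUBIC)
im,_,_=load('w17')
b=cv2.resize(im[:,:,::-1],(400,300)); b=np.vstack([b,np.zeros((43,400,3),np.uint8)])
cv2.imwrite('pics/c17.png',np.hstack([a,b]))
E
python3 s.py
```

```text
cmd [503.71 207.11 129.3  104.95] meas [503.1 206.8 128.6] 104.87 F [-0.2 -0.5 -4. ] open mm 55.1 t 24.6667 q6 6.2
cmd [503.71 207.11 129.3  104.95] meas [503.7 206.2 128.9] 104.79 F [ 0.2 -0.3 -2.6] open mm 54.9 t 24.7667 q6 6.2
```

View pics/c17.png

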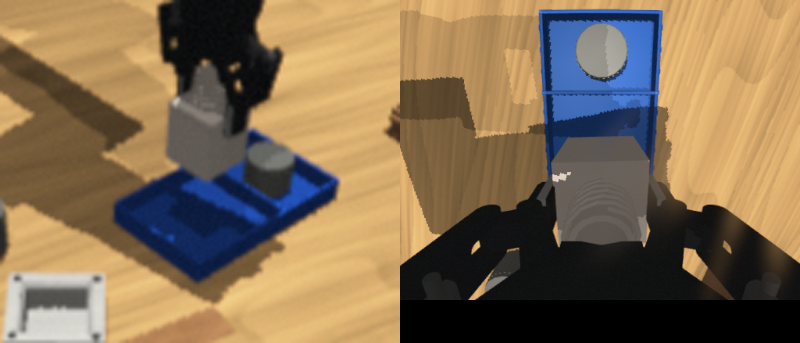

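The jar is upright, over the middle of the large compartment, square to it and clear of the lid. Lowering.

Call:
apply_moves:
  rows:
    - [4.6,0,0,1.5,0,0,0]
    - [4.6,0,0,4,0,0,0]
    - [4.6,0,0,6,0,0,0]
    - [4.6,0,0,7.2,0,0,0]
    - [4.6,0,0,7.8,0,0,0]
    - [4.6,0,0,8.1,0,0,0]
    - [4.6,0,0,8.3,0,0,0]
    - [4.6,0,0,8.4,0,0,0]

```text
t: 25.43
tcp_pos: [504.2, 207.3, 45.8]
tcp_rot: [0.0, 0.61, 0.793, 0.001]
contact_force: [0.2, 0.2, -3.6]
opening: 0.643
```

```bash
python3 s.py 0 0 8.4 0
```

```text
cmd [503.71 207.11  45.3  104.95] meas [504.2 207.3  45.8] 104.87 F [ 0.2  0.2 -3.6] open mm 54.9 t 25.4333 q6 6.2
```

Call:
apply_moves:
  rows:
    - [4.6,0,0,0.1,0,0,0]
    - [4.6,0,0,0.2,0,0,0]
    - [4.6,0,0,0.3,0,0,0]
    - [4.6,0,0,0.3,0,0,0]

```text
t: 25.77
tcp_pos: [504.1, 207.5, 43.8]
tcp_rot: [0.0, 0.609, 0.793, 0.001]
contact_force: [-3.4, -0.6, 8.9]
opening: 0.645
```

```bash
python3 s.py 0 0 .3 0
```

```text
cmd [503.71 207.11  42.3  104.95] meas [504.1 207.5  43.8] 104.9 F [-3.4 -0.6  8.9] open mm 55.1 t 25.7667 q6 6.2
```

On the floor (8.9 N). Ease off, open and withdraw upward.

Call:
apply_moves:
  rows:
    - [4.6,0,0,-0.1,0,0,0]
    - [8,0,0,-0.1,0,0,0]
    - [8,0,0,-0.1,0,0,0]
    - [8,0,0,-0.1,0,0,0]
    - [8,0,0,-0.1,0,0,0]
    - [8,0,0,-1,0,0,0]
    - [8,0,0,-3,0,0,0]
    - [8,0,0,-6,0,0,0]

```text
t: 26.43
tcp_pos: [501.8, 206.5, 101.3]
tcp_rot: [-0.001, 0.609, 0.793, -0.002]
contact_force: [0.3, 0.4, -0.3]
opening: 0.939
```

Call:
apply_moves:
  rows:
    - [8,0,0,-3,0,0,0]
    - [8,0,0,-7,0,0,0]
    - [8,0,0,-10,0,0,0]
    - [8,0,0,-12,0,0,0]
    - [8,0,0,-12,0,0,0]
    - [8,0,0,-12,0,0,0]

```text
t: 26.93
tcp_pos: [504.1, 207.4, 224.0]
tcp_rot: [0.001, 0.609, 0.793, 0.001]
contact_force: [-0.3, -0.6, -0.4]
opening: 0.935
```

```bash
python3 s.py 0 0 -6 0;python3 s.py 0 0 -12 0
python3 - <<'E'
from h import *
snap('wrist','w18');snap('scene','s18');snap('top','t18')
cv2.imwrite('pics/c18.png',np.hstack([cv2.resize(load(f)[0][:,:,::-1],(400,300)) for f in ('s18','t18')]))
E
python3 s.py
```

```text
cmd [503.71 207.11 102.3  104.95] meas [504.1 207.4 224. ] 104.89 F [-0.3 -0.6 -0.4] open mm 79.9 t 26.9333 q6 6.2
cmd [503.71 207.11 222.3  104.95] meas [504.1 207.4 224. ] 104.89 F [-0.3 -0.6 -0.4] open mm 79.9 t 26.9333 q6 6.2
cmd [503.71 207.11 222.3  104.95] meas [502.6 206.8 221.1] 104.89 F [-0.6 -0.7 -0.2] open mm 79.7 t 27.0833 q6 6.2
```

View pics/c18.png

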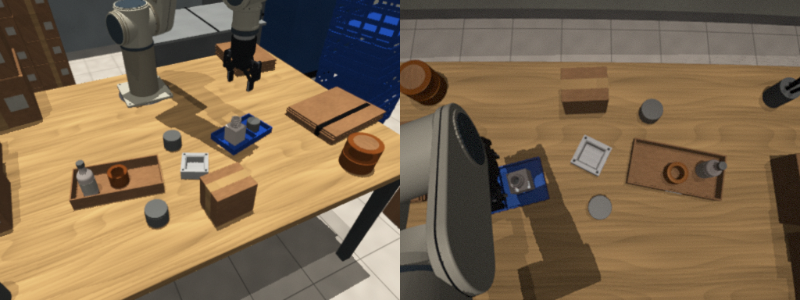

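View pics/w18.png

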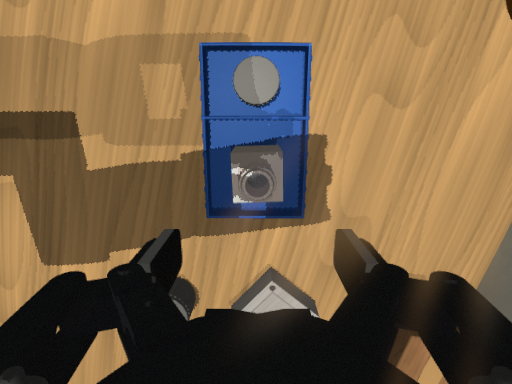

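The wrist view shows the open jar standing upright in the large compartment (257,178) and the lid flat in the small one (256,80). The bottle, roll and parcel are where they were, and the gripper is clear. Handing in.

Run:
```python
from h import *
print(arm.close_job())
```

```text
the job is handed in; nothing more can be done
None
```

The job is done and handed in at about 27 s of the 72 s allowed. The open jar stands in the caddy's large compartment, and its lid lies open side down in the small one.

- **Carrying and seating:** I lifted the jar out of the carton by its own 52 mm lid, since the two loose lids measured about 67 and 70 mm. I lowered it into the pocket until it met the floor.
- **Unscrewing:** I turned the lid anticlockwise about 479° in two strokes, following its rise. It lifted off with almost no load.
- **Placing:** I set the lid down in the small compartment, then gripped the jar by its body and stood it in the large one. Both met the floor at about 9 N.

**Last checks:** The final pictures show the jar upright and centred, and the lid flat. The bottle, tape roll and parcel look unmoved, and the gripper is well clear. Measured forces stayed below about 12 N in every reading I took.

**Disagreements:** The top and wrist cameras differed by up to about 5 mm on the caddy's position. The arm also ended one fast turn about 1.7 mm and 1° short of its command, so I re-based on the measured pose. Both were within the clearances.

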